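# Unlock the eccentric cam and run the sample carriage home

### The job

Bring the sample jar in front of the reader: first push the lever of the eccentric cam lock round until the cam is at its low point, its thin side towards the carriage, and only then push the carriage along its way until it is fully home against the two end stops. This is pushing work for the fingers: lift nothing, neither the carriage nor its jar, and leave the cam low and the loose things around the fixture undisturbed.

Things in the scene. Friction and masses are not known exactly. Their poses are not given: they have to be found in the camera images.
- fixture: Loading fixture fixed to the worktop: grey plate 340 x 140 x 10 mm (x -170..170, y -55..85). Origin on its underside; +x: the way the carriage is pushed (roughly to the robot's right), +y away from the robot, z up. Two guide rails (x -162..32, inner faces y +-41.5, top z 20 mm), two end stops (x 38..52, y +-22..38, up to z 40 mm), beyond them the cam.
- cam_axis (a point): Vertical pivot axis of the cam at half height of its lever: fixture x 95, y 0, z 51 mm; axes as the fixture's. The cam is a steel disc of radius 28 mm, z 24..38 mm, its centre 14 mm off the pivot. Unless low, it blocks the carriage 10 to 25 mm short of home.
- cam (a joint): Cam angle, rad, counter-clockwise from above. 0 = low: thin side to the carriage, lever to the fixture's -y (to the robot, square to the way). Lever angle from fixture +x = value - pi/2. Starts at 1.7 to 2.4, in the way; turn it clockwise. Stops at -0.15 (pin) and 3.2. Low within 0.3. Stays where left (friction: about 3 N at lever_mid).
- lever_mid (a point): Point on the cam's lever, 50 mm from the pivot, at half height, on its centre line; turns with it. The lever is an upright flat bar 10 mm thick, from the hub (radius 11.5 mm) out to 74 mm from the pivot, z 40..62 mm, with a 15 mm round at its end. Push its flank.
- carriage: Loose white tub 110 x 80 x 30 mm, about 0.65 kg, sliding on the plate between the rails (1.5 mm play a side). Origin: centre of its underside; +x forward (fixture's +x). A specimen jar is fixed in it (66 mm diameter, top 68 mm above the underside, 12 mm ahead of the origin); a steel follower tongue, 24 mm wide, reaches 40 mm ahead. Starts 45 to 80 mm short of home.
- push_face (a point): Centre of the carriage's flat upright rear face, where it is pushed: 80 mm wide up to 30 mm height, 70 mm above that, 46 mm tall in all; 55 mm behind the carriage's origin, 30 mm above its underside.
- home_point (a point): Point on the top of the base plate where the carriage's origin lies when its front is against both end stops (fixture x -17, y 0, z 10 mm). Axes as those of the fixture. Home within 4 mm.
- spare_jar: Bystander: loose specimen jar with screw lid, 66 mm diameter, 59 mm tall, on the worktop behind the fixture. Origin at the centre of its underside.
- plaster: Bystander: plaster roll standing on end, 45 mm diameter, 25 mm tall, behind the right part of the fixture. Origin at the centre of its underside.
- reel: Bystander: small boxed roll lying on its side, 31 x 34 x 32 mm, to the right of the fixture. Origin at the centre of its underside.
- reader_top (a point): Centre of the top of the reader head, a fixed grey block 50 x 24 x 55 mm on the plate's far side; its window looks at the jar when the carriage is home. Fixture x -17, y 68, z 65 mm. (Above the worktop a shelf, z about 0.5 m, and pipettes on hooks stand out to 0.57 m ahead of the robot: keep the wrist low, or lean it back to the robot.)
- pin_top (a point): Top of the lever's stop pin, 8 mm diameter, standing on the plate at fixture x 79, y -44 mm, up to z 55 mm.

How it is judged (in metres and radians):
On the way, in this order (a step that is already met when the one before it is completed fails the run):
1. the cam is turned to its low point while the carriage still stands back (value of joint cam between -0.3 and 0.3 rad and x of carriage in the frame of home_point below -0.03 m), for 0.2 s.
2. the carriage is pushed fully home against its end stops (value of joint cam between -0.3 and 0.3 rad and x of carriage in the frame of home_point above -0.004 m and height (world z) of carriage below 0.016 m and angle between carriage's own z axis and vertical below 0.1 rad), for 0.2 s.
At the end, for the whole second after the job is handed in: The cam is within 0.3 rad of its low point; the carriage lies flat on the base plate, at rest, within 4 mm of its home position against the end stops (all of step 2 and x of carriage in the frame of home_point below 0.004 m and linear speed of carriage below 0.01 m/s); the robot touches nothing.
It fails at once if the carriage is moved more than 12 mm before the cam is at its low point, or the cam leaves the low point afterwards (distance of carriage from where it was at the start of the episode above 0.012 m and (value of joint cam above 0.35 rad or value of joint cam below -0.35 rad)).
It fails at once if the carriage is lifted or tipped (height (world z) of carriage above 0.02 m or angle between carriage's own z axis and vertical above 0.15 rad).
It fails at once if a bystander is moved more than 15 mm or tipped over (distance of any of spare_jar, plaster, reel from where it was at the start of the episode above 0.015 m or angle between any of spare_jar, plaster's own z axis and vertical above 0.5 rad).
It also fails if it takes over 48 s, if anything falls off the work surface, if the arm or the gripper's body presses on something with over 40 N, if the wrist force passes 120 N, or if a joint passes its speed limit or range.

### The arm

A 6-joint arm with a two-finger parallel gripper is mounted at the origin on a cart in front of the work surface, level with it; the furniture and walls round the work are solid. World frame = base frame: x ahead of the robot, y to its left, z up, the work surface at z = 0. Lengths are in m, angles in degrees, forces in N, time in s.
With the tool pointing down it reaches from about 0.375 to 0.9 m from the base axis. Payload 3.1 kg.
Tool frame: the origin (TCP) lies at the very end of the fingers, on their centre line; the grasp point (between the pads) lies bot.grip_point_offset behind it (bot.grip_point_offset is the distance from the TCP to the grasp point, in m); z points along the fingers, y is the line along which they close (so a half turn about z gives the same grasp; the last joint's range is limited). The gripper opens to 87 mm and grips with 3 to 60 N. Pads are 19 mm wide; open, the fingers measure 117 mm over their backs; the gripper's body (75 mm by 190 mm) begins 51 mm behind the grasp point.
Start: joints at [60.991, 30.224, 82.088, -0, 67.689, -10.227], TCP at [0.201, 0.592, 0.223] pointing down, gripper open.
Joint ranges: [-176.69, 176.69], [-43.24, 126.21], [12.49, 139.97], [-82, 262], [0, 151.66], [-163.58, 163.58]. Speed limits (degrees/s): [159.86, 159.86, 180, 180, 180, 180].

### API

Orientations are given as a 3x3 rotation matrix whose columns are the frame's x, y, z axes.
In Python, from rig import bot, viewer, ticket gives the robot as it stands.
- The arm moves only by the tool servo_tool, never from a script. Its argument "targets" is a list of rows, each an object with "offset": the shift along the tool's x, y, z in m, a list of three; "dr": the turn, a rotation vector about the tool's x, y, z in degrees, a list of three. In form: [{"offset": [x, y, z], "dr": [ax, ay, az]}, ...]. A call has 1 to 20 rows; each row is the pose to reach, as a shift and turn from the pose commanded when the call began, along the tool's axes at that moment; what a row does not reach only later rows make up. A row lasts 1/12 s, in which the tool goes at most 41.7 mm and 7.16 degrees, less where a joint would pass 70% of its speed; a pose out of reach is approached as far as the arm can. A call with a gripper value outside its range is refused whole. "gripper" is the gripper command: -1 is fully open, 1 is shut, values between are in proportion, set as the call begins (left out, the last holds). The fingers move at their own pace and stop on an object; the grip force is fixed at half the most. Time passes only in rows, so rows that repeat a pose let the fingers close. It gives the time, the measured TCP pose, the force, the opening and the grip force at its end, in the units of the state.
- bot.read_state(): the state, without advancing time (a new reading comes with each control period).
- viewer.capture(name): name is "scene" or "top" or "wrist"; returns a dict with "color" (400x640x3 uint8, red, green, blue), "camera_matrix" (3x3 intrinsics, pixels), "R" (3x3) and "t" (3): a world point X has camera coordinates R X + t. Camera axes: x right, y down, z forward; pixel columns grow to the right and rows downward; lengths in m; the calibration is good to about 2 mm. The wrist camera is an equidistant fisheye: a pixel r from the principal point sees the ray r / f radians off the axis. A picture is of the moment at which its call begins. There is no depth.
- ticket.hand_in(): hands the job in; it is judged then, once.
The state is a dict: "time_s": time; "joint_positions": joint angles; "qvel": joint speeds; "tau": joint torques, N m; "position": TCP position; "tcp_rot": TCP orientation; "force": force on the tool from outside, world axes, zero at the start; "moment": the same for the moment, N m; "opening": opening from 0.0 (shut) to 1.0 (fully open); "grasp_force": force on a finger pad.
Only numpy, scipy, OpenCV 4.12 (cv2) and the standard library are available. Lean on these libraries where they do the work, as an engineer would, in place of code of your own. Each camera call takes 0.05 s, during which the arm holds its last target. There are 200 camera calls.

## Working session

There is one attempt and no reset: what is moved stays moved. The work goes in short steps, Python scripts to look and compute and a tool call to move; the robot and the scene stay as the last step left them, time stands still between calls to the robot, and variables do not carry over. Pictures are saved under pics/ and viewed, at most 10 in all, crops included, and the job is handed in when it is done.

Besides the shell and the picture viewer there is one more tool, called after "Request:" as name([rows], argument=value, ...), one row to a line, values as JSON. servo_tool: Moves the arm, as the interface text tells. Its arguments: {"type":"object","properties":{"targets":{"type":"array"},"gripper":{"type":"number"}},"required":["targets"]}

```bash
mkdir -p pics; python3 - <<'E'
from rig import bot,viewer
import cv2,pickle
for n in("top","scene"):
    c=viewer.capture(n); cv2.imwrite(f"pics/{n}0.png",c["color"][:,:,::-1]); pickle.dump(c,open(f"{n}0.pkl","wb")); print(n,c["camera_matrix"].tolist(),c["R"].round(3).tolist(),c["t"].round(3).tolist())
print(bot.grip_point_offset,bot.read_state())
E
```

```text
top [[417.35012700212917, 0.0, 318.1942487847335], [0.0, 417.35012700212917, 200.41810146498003], [0.0, 0.0, 1.0]] [[-0.022, -1.0, -0.009], [-0.988, 0.023, -0.156], [0.156, 0.006, -0.988]] [-0.142, 0.511, 0.925]
scene [[449.27369293867366, 0.0, 320.59434401412653], [0.0, 449.27369293867366, 199.96884422144416], [0.0, 0.0, 1.0]] [[0.758, -0.652, -0.004], [-0.251, -0.286, -0.925], [0.601, 0.702, -0.381]] [-0.503, 0.153, 0.683]
0.0187 {'time_s': 0.1, 'joint_positions': array([ 6.09921395e+01,  3.02729021e+01,  8.21478915e+01,  1.50536375e-04,
        6.76906623e+01, -1.02275463e+01]), 'qvel': array([-0.01886682, -0.19555733, -0.12797762, -0.00256473,  0.03244275,
        0.04390596]), 'tau': array([-1.90813425e-04, -4.40987456e+01, -1.77150929e+01,  6.34915754e-02,
        5.33531466e-02, -5.40097017e-05]), 'position': array([0.20086468, 0.591153  , 0.22168381]), 'tcp_rot': array([[-9.46759443e-01,  3.21940465e-01, -9.45444673e-04],
       [ 3.21941666e-01,  9.46757980e-01, -1.70006316e-03],
       [ 3.47788163e-04, -1.91392889e-03, -9.99998108e-01]]), 'force': array([-0.3538613 ,  0.71074921,  0.44917822]), 'moment': array([ 0.0009617 , -0.02484417, -0.0544185 ]), 'grasp_force': 0.0, 'opening': 0.9974291661921637}
```

View pics/top0.png

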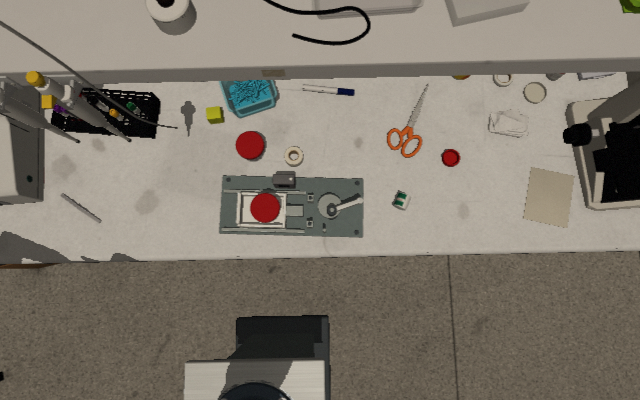

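View pics/scene0.png

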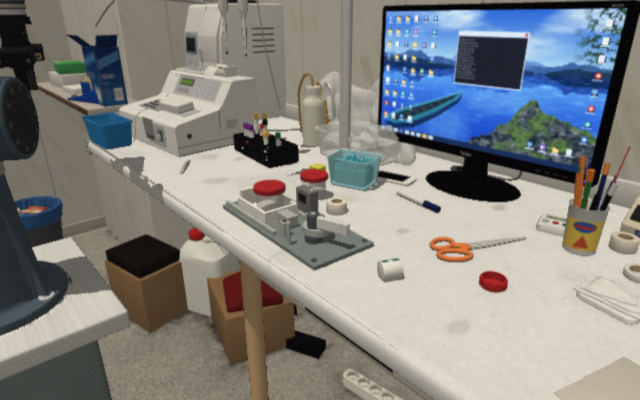

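The top view shows the fixture at columns 220–363 and rows 176–237. The jar lid is near (265,207), the cam hub near (331,210), and the lever points right and slightly up to about (361,200). I'll enlarge this area for measuring.

```bash
python3 - <<'E'
import cv2
im=cv2.imread("pics/top0.png")[165:245,212:372]
cv2.imwrite("pics/top0c.png",cv2.resize(im,None,fx=5,fy=5,interpolation=cv2.INTER_CUBIC))
E
```

```text
(no output)
```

View pics/top0c.png

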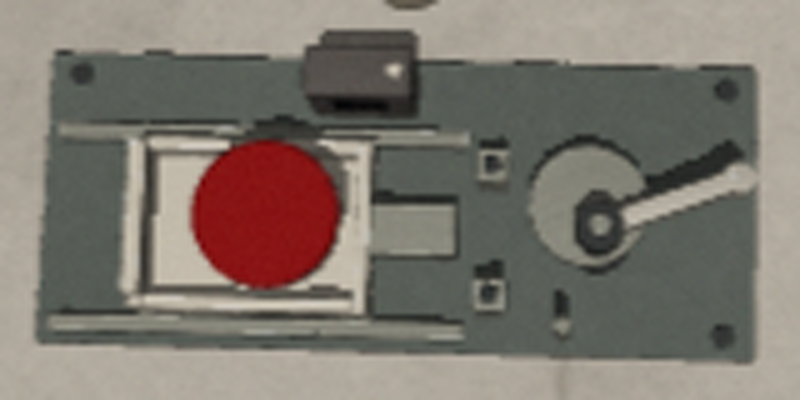

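The crop shows the plate corners at (55,52), (755,67), (752,360) and (38,343). The hub is at (599,224), the lever end at (740,178), the pin at (562,325), and the tub's rear edge at about x=128, y=137–300. The stop tops are at (493,165) and (488,293). Next I'll fit the fixture pose.

```bash
cat > h.py <<'E'
import numpy as np,pickle
from scipy.optimize import least_squares
def load(n): return pickle.load(open(n,"rb"))
def proj(c,X):
    p=np.atleast_2d(X)@c["R"].T+c["t"]; q=p@c["camera_matrix"].T; return q[:,:2]/q[:,2:]
def ray(c,uv,z):
    d=c["R"].T@np.linalg.solve(c["camera_matrix"],[*uv,1]); o=-c["R"].T@c["t"]; return o+d*(z-o[2])/d[2]
def F(p,P):
    x,y,a=p; P=np.atleast_2d(P); R=np.array([[np.cos(a),-np.sin(a)],[np.sin(a),np.cos(a)]])
    return np.c_[P[:,:2]@R.T+[x,y],P[:,2]]
def Finv(p,X):
    x,y,a=p; R=np.array([[np.cos(a),-np.sin(a)],[np.sin(a),np.cos(a)]]); return (np.array(X[:2])-[x,y])@R
crop=lambda u:(np.array(u,float)+.5)/5-.5+[212,165]
E
python3 - <<'E'
from h import *
c=load("top0.pkl")
uv=crop([(55,52),(755,67),(752,360),(38,343),(599,224),(562,325),(493,165),(488,293)])
P=np.array([(-170,85,10),(170,85,10),(170,-55,10),(-170,-55,10),(95,0,62),(79,-44,55),(45,30,40),(45,-30,40)])/1e3
r=least_squares(lambda p:(proj(c,F(p,P))-uv).ravel(),[.5,0,-1.57])
p=r.x; print("fix",p,np.degrees(p[2])); print(r.fun.reshape(-1,2).round(2).tolist()); np.save("fix.npy",p)
f=lambda u,z:(Finv(p,ray(c,crop(u),z))*1e3).round(1)
print("lever end",f((740,178),.062),"hub",f((599,224),.062))
print("lid",f((265,214),.078),"rear top edge",f((125,140),.056),f((122,292),.056),"tongue end",f((457,226),.03))
print("front wall",f((370,140),.04),f((366,312),.04))
print("home",F(p,[-.017,0,.01]),"cam",F(p,[.095,0,.051]),"pin",F(p,[.079,-.044,.055]))
E
```

```text
fix [ 0.48683319 -0.08862872 -1.61733864] -92.66667796484388
[[-0.71, -0.0], [0.54, 0.13], [0.67, -0.05], [-0.91, -0.12], [0.27, 0.21], [0.09, -0.34], [-0.13, -0.08], [0.15, 0.18]]
lever end [157.5  22.9] hub [94.4  0.5]
lid [-53.8  -0.7] rear top edge [-122.3   34.9] [-119.8  -34.7] tongue end [29.   2.3]
front wall [-12.   40.2] [-10.9 -39.6]
home [[ 0.48762412 -0.07164712  0.01      ]] cam [[ 0.48241326 -0.18352584  0.051     ]] pin [[ 0.43920532 -0.16549604  0.055     ]]
```

The fit is consistent: the carriage origin is at fixture x ≈ -66, so it is 49 mm short of home. The lever is at 19.5°, which puts the cam at about 1.91 rad. I'll work out the approach in tool axes.

```bash
cat >> h.py <<'E'
def aim(P):  # fixture-frame target (m) -> offset in current tool axes, dr to align tool y with fixture y
    from rig import bot
    from scipy.spatial.transform import Rotation as Ro
    p=np.load("fix.npy"); s=bot.read_state(); R=s["tcp_rot"]; a=p[2]
    Rt=np.array([[-np.cos(a),-np.sin(a),0],[-np.sin(a),np.cos(a),0],[0,0,-1]])
    print("at fix",(Finv(p,s["position"])*1e3).round(1),s["position"].round(4),"dr",np.degrees(Ro.from_matrix(R.T@Rt).as_rotvec()).round(2))
    for W in F(p,P): print(W.round(3),(R.T@(W-s["position"])).round(4))
E
python3 - <<'E'
from h import *
aim([[-.30,-.12,.2],[.140,.058,.16],[.140,.058,.046]])
E
```

```text
at fix [-665.7 -317.3] [0.2009 0.5912 0.2217] dr [-1.100e-01  5.000e-02  7.389e+01]
[0.381 0.217 0.2  ] [-0.2911 -0.2966  0.0222]
[ 0.538 -0.231  0.16 ] [-0.5842 -0.6698  0.0628]
[ 0.538 -0.231  0.046] [-0.5842 -0.6696  0.1768]
```

Request:
servo_tool([
  {"offset": [-0.291, -0.297, 0.022], "dr": [0, 0, 74]},
  {"offset": [-0.291, -0.297, 0.022], "dr": [0, 0, 74]},
  {"offset": [-0.291, -0.297, 0.022], "dr": [0, 0, 74]},
  {"offset": [-0.291, -0.297, 0.022], "dr": [0, 0, 74]},
  {"offset": [-0.291, -0.297, 0.022], "dr": [0, 0, 74]},
  {"offset": [-0.291, -0.297, 0.022], "dr": [0, 0, 74]},
  {"offset": [-0.291, -0.297, 0.022], "dr": [0, 0, 74]},
  {"offset": [-0.291, -0.297, 0.022], "dr": [0, 0, 74]},
  {"offset": [-0.291, -0.297, 0.022], "dr": [0, 0, 74]},
  {"offset": [-0.291, -0.297, 0.022], "dr": [0, 0, 74]},
  {"offset": [-0.291, -0.297, 0.022], "dr": [0, 0, 74]},
  {"offset": [-0.584, -0.67, 0.063], "dr": [0, 0, 74]},
  {"offset": [-0.584, -0.67, 0.063], "dr": [0, 0, 74]},
  {"offset": [-0.584, -0.67, 0.063], "dr": [0, 0, 74]},
  {"offset": [-0.584, -0.67, 0.063], "dr": [0, 0, 74]},
  {"offset": [-0.584, -0.67, 0.063], "dr": [0, 0, 74]},
  {"offset": [-0.584, -0.67, 0.063], "dr": [0, 0, 74]},
  {"offset": [-0.584, -0.67, 0.063], "dr": [0, 0, 74]},
  {"offset": [-0.584, -0.67, 0.063], "dr": [0, 0, 74]},
  {"offset": [-0.584, -0.67, 0.063], "dr": [0, 0, 74]},
], gripper=1)

```text
time_s: 1.77
position: [0.505, -0.1377, 0.1678]
tcp_rot: [[0.049, 0.999, -0.001], [0.999, -0.049, 0.001], [0.0, -0.001, -1.0]]
force: [0.9, 0.3, 1.0]
opening: 0.006
grasp_force: 0.0
```

```bash
python3 - <<'E'
from h import *
aim([[.140,.058,.12],[.140,.058,.046]])
E
```

```text
at fix [48.2 20.4] [ 0.505  -0.1377  0.1678] dr [-0.04 -0.03 -0.16]
[ 0.538 -0.231  0.12 ] [-0.0918  0.0379  0.0477]
[ 0.538 -0.231  0.046] [-0.0918  0.0379  0.1217]
```

Request:
servo_tool([
  {"offset": [-0.09, 0.038, 0.03], "dr": [0, 0, 0]},
  {"offset": [-0.09, 0.038, 0.03], "dr": [0, 0, 0]},
  {"offset": [-0.09, 0.038, 0.03], "dr": [0, 0, 0]},
  {"offset": [-0.09, 0.038, 0.03], "dr": [0, 0, 0]},
  {"offset": [-0.09, 0.038, 0.03], "dr": [0, 0, 0]},
  {"offset": [-0.09, 0.038, 0.03], "dr": [0, 0, 0]},
])

```text
time_s: 2.27
position: [0.5376, -0.226, 0.1379]
tcp_rot: [[0.048, 0.999, -0.002], [0.999, -0.048, 0.002], [0.002, -0.002, -1.0]]
force: [0.2, 0.1, 0.2]
opening: 0.002
grasp_force: 0.0
```

```bash
python3 - <<'E'
from h import *
from rig import viewer
import cv2
aim([[.140,.058,.12],[.140,.058,.046]])
c=viewer.capture("wrist"); pickle.dump(c,open("w1.pkl","wb")); cv2.imwrite("pics/w1.png",c["color"][:,:,::-1]); print(c["camera_matrix"].tolist())
E
```

```text
at fix [134.9  57.1] [ 0.5376 -0.226   0.1379] dr [-0.12 -0.09 -0.11]
[ 0.538 -0.231  0.12 ] [-0.0051  0.001   0.0179]
[ 0.538 -0.231  0.046] [-0.0052  0.0011  0.0919]
[[309.70691628693146, 0.0, 317.98915907241013], [0.0, 309.70691628693146, 204.49328734610378], [0.0, 0.0, 1.0]]
```

View pics/w1.png

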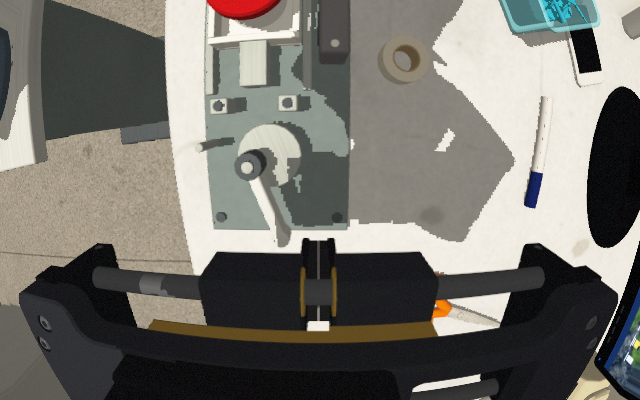

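The wrist view shows the hub at (248,167), the lever running to its tip at about (281,238), and the closed fingers at (318,245). The fingers are clear of the lever on its far side. I'll lower there and plan the arc.

Request:
servo_tool([
  {"offset": [-0.005, 0.001, 0.03], "dr": [0, 0, 0]},
  {"offset": [-0.005, 0.001, 0.06], "dr": [0, 0, 0]},
  {"offset": [-0.005, 0.001, 0.08], "dr": [0, 0, 0]},
  {"offset": [-0.005, 0.001, 0.09], "dr": [0, 0, 0]},
  {"offset": [-0.005, 0.001, 0.091], "dr": [0, 0, 0]},
  {"offset": [-0.005, 0.001, 0.091], "dr": [0, 0, 0]},
])

```text
time_s: 2.82
position: [0.5394, -0.2314, 0.0476]
tcp_rot: [[0.047, 0.999, -0.0], [0.999, -0.047, 0.0], [0.0, -0.0, -1.0]]
force: [0.7, -0.5, 0.4]
opening: 0.005
grasp_force: 0.0
```

```bash
python3 - <<'E'
from h import *
P=[]
for th in np.radians(np.linspace(19.5,-90,16)):
    u=np.array([np.cos(th),np.sin(th)]);n=np.array([-u[1],u[0]])
    C=np.array([.095,0])+.05*u+(.005+.0095*abs(n[0])+.015*abs(n[1]))*n
    P.append([*C,.046])
aim(P); print((np.array(P)*1e3).round())
E
```

```text
at fix [140.2  59.1] [ 0.5394 -0.2314  0.0476] dr [-0.02 -0.01 -0.04]
[ 0.518 -0.225  0.046] [ 0.0055 -0.0214  0.0016]
[ 0.512 -0.229  0.046] [ 0.0009 -0.0274  0.0016]
[ 0.505 -0.233  0.046] [-0.0029 -0.0342  0.0016]
[ 0.498 -0.235  0.046] [-0.0056 -0.0408  0.0016]
[ 0.493 -0.237  0.046] [-0.0077 -0.0464  0.0016]
[ 0.486 -0.238  0.046] [-0.0091 -0.0526  0.0016]
[ 0.48  -0.238  0.046] [-0.0097 -0.0591  0.0016]
[ 0.473 -0.238  0.046] [-0.0094 -0.0659  0.0016]
[ 0.466 -0.236  0.046] [-0.008  -0.0729  0.0016]
[ 0.459 -0.233  0.046] [-0.0055 -0.0798  0.0016]
[ 0.453 -0.229  0.046] [-0.0019 -0.0865  0.0016]
[ 0.447 -0.224  0.046] [ 0.0028 -0.0927  0.0016]
[ 0.442 -0.218  0.046] [ 0.0085 -0.0983  0.0016]
[ 0.437 -0.211  0.046] [ 0.0151 -0.103   0.0016]
[ 0.434 -0.204  0.046] [ 0.0226 -0.1066  0.0016]
[ 0.432 -0.196  0.046] [ 0.0306 -0.1091  0.0016]
[[135.  38.  46.]
 [139.  32.  46.]
 [143.  25.  46.]
 [146.  18.  46.]
 [148.  13.  46.]
 [149.   7.  46.]
 [150.   0.  46.]
 [150.  -7.  46.]
 [148. -14.  46.]
 [146. -21.  46.]
 [142. -27.  46.]
 [137. -34.  46.]
 [132. -39.  46.]
 [125. -44.  46.]
 [118. -48.  46.]
 [110. -50.  46.]]
```

Request:
servo_tool([
  {"offset": [0.003, -0.01, 0.001], "dr": [0, 0, 0]},
  {"offset": [0.005, -0.021, 0.001], "dr": [0, 0, 0]},
  {"offset": [0.001, -0.027, 0.001], "dr": [0, 0, 0]},
  {"offset": [-0.003, -0.034, 0.001], "dr": [0, 0, 0]},
  {"offset": [-0.006, -0.041, 0.001], "dr": [0, 0, 0]},
  {"offset": [-0.008, -0.046, 0.001], "dr": [0, 0, 0]},
  {"offset": [-0.009, -0.053, 0.001], "dr": [0, 0, 0]},
  {"offset": [-0.01, -0.059, 0.001], "dr": [0, 0, 0]},
  {"offset": [-0.009, -0.066, 0.001], "dr": [0, 0, 0]},
  {"offset": [-0.008, -0.073, 0.001], "dr": [0, 0, 0]},
  {"offset": [-0.005, -0.08, 0.001], "dr": [0, 0, 0]},
  {"offset": [-0.002, -0.087, 0.001], "dr": [0, 0, 0]},
  {"offset": [0.003, -0.093, 0.001], "dr": [0, 0, 0]},
  {"offset": [0.008, -0.098, 0.001], "dr": [0, 0, 0]},
  {"offset": [0.015, -0.103, 0.001], "dr": [0, 0, 0]},
  {"offset": [0.023, -0.107, 0.001], "dr": [0, 0, 0]},
  {"offset": [0.029, -0.109, 0.001], "dr": [0, 0, 0]},
  {"offset": [0.031, -0.109, 0.001], "dr": [0, 0, 0]},
  {"offset": [0.031, -0.109, 0.001], "dr": [0, 0, 0]},
  {"offset": [0.031, -0.109, 0.001], "dr": [0, 0, 0]},
])

```text
time_s: 4.48
position: [0.4306, -0.1946, 0.046]
tcp_rot: [[0.048, 0.999, -0.003], [0.999, -0.048, 0.003], [0.003, -0.003, -1.0]]
force: [-0.2, -0.4, 0.7]
opening: 0.002
grasp_force: 0.0
```

Request:
servo_tool([
  {"offset": [-0.02, 0, 0], "dr": [0, 0, 0]},
  {"offset": [-0.025, 0, -0.02], "dr": [0, 0, 0]},
  {"offset": [-0.025, 0, -0.06], "dr": [0, 0, 0]},
  {"offset": [-0.025, 0, -0.09], "dr": [0, 0, 0]},
  {"offset": [-0.025, 0, -0.09], "dr": [0, 0, 0]},
  {"offset": [-0.025, 0, -0.09], "dr": [0, 0, 0]},
])

```text
time_s: 4.98
position: [0.4309, -0.2211, 0.1374]
tcp_rot: [[0.049, 0.999, 0.001], [0.999, -0.049, -0.001], [-0.001, 0.001, -1.0]]
force: [0.3, -0.9, -0.9]
opening: 0.004
grasp_force: 0.0
```

```bash
python3 - <<'E'
from h import *
from rig import viewer
import cv2
aim([[-.145,0,.13],[-.145,0,.022]])
c=viewer.capture("wrist"); pickle.dump(c,open("w2.pkl","wb")); cv2.imwrite("pics/w2.png",c["color"][:,:,::-1])
E
```

```text
at fix [134.9 -49.7] [ 0.4309 -0.2211  0.1374] dr [ 0.09  0.05 -0.12]
[0.494 0.056 0.13 ] [0.2801 0.0491 0.0073]
[0.494 0.056 0.022] [0.2801 0.0489 0.1153]
```

View pics/w2.png

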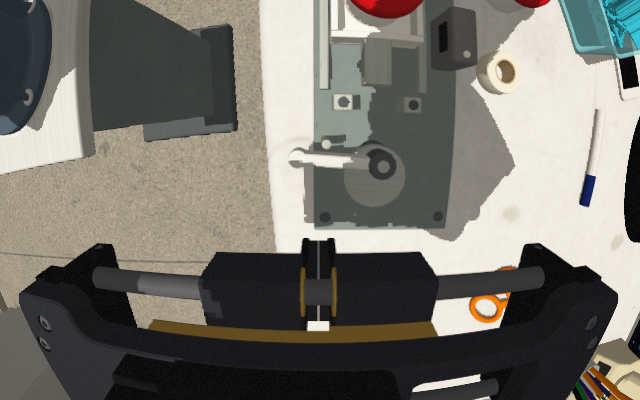

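The lever now points to the robot, with its hub at (382,166) and its end at (296,157), close to the pin at (327,145). I'll measure the angle with the fisheye model.

```bash
cat >> h.py <<'E'
def fray(c,uv,z):
    K=c["camera_matrix"]; d=np.array(uv)-K[:2,2]; r=np.linalg.norm(d); t=r/K[0,0]
    v=c["R"].T@np.array([*(np.sin(t)*d/r),np.cos(t)]); o=-c["R"].T@c["t"]; return o+v*(z-o[2])/v[2]
E
python3 - <<'E'
from h import *
c=load("w2.pkl");p=np.load("fix.npy")
H=Finv(p,fray(c,(382,166),.062));E_=Finv(p,fray(c,(296,157),.062));d=E_-H
print(H,E_,np.linalg.norm(d),"cam",np.arctan2(d[1],d[0])+np.pi/2)
print("pin",Finv(p,fray(c,(327,145),.055)),"stops",Finv(p,fray(c,(344,101),.04)),Finv(p,fray(c,(413,104),.04)))
E
```

```text
[0.0948294  0.00037427] [ 0.0879966  -0.06715828] 0.06787733757469767 cam -0.10083463508890933
pin [ 0.07944669 -0.04297701] stops [ 0.04378235 -0.02851343] [0.04389168 0.0308876 ]
```

The cam reads -0.10 rad, which is low. Next I go behind the carriage, with the fingers half open for a two-point push.

Request:
servo_tool([
  {"offset": [0.04, 0.02, 0], "dr": [0, 0, 0]},
  {"offset": [0.28, 0.049, 0], "dr": [0, 0, 0]},
  {"offset": [0.28, 0.049, 0], "dr": [0, 0, 0]},
  {"offset": [0.28, 0.049, 0], "dr": [0, 0, 0]},
  {"offset": [0.28, 0.049, 0], "dr": [0, 0, 0]},
  {"offset": [0.28, 0.049, 0], "dr": [0, 0, 0]},
  {"offset": [0.28, 0.049, 0], "dr": [0, 0, 0]},
  {"offset": [0.28, 0.049, 0], "dr": [0, 0, 0]},
  {"offset": [0.28, 0.049, 0], "dr": [0, 0, 0]},
  {"offset": [0.28, 0.049, 0], "dr": [0, 0, 0]},
  {"offset": [0.28, 0.049, 0], "dr": [0, 0, 0]},
  {"offset": [0.28, 0.049, 0], "dr": [0, 0, 0]},
], gripper=0.1)

```text
time_s: 6.03
position: [0.4928, 0.0547, 0.1357]
tcp_rot: [[0.051, 0.999, -0.002], [0.999, -0.051, -0.0], [-0.0, -0.002, -1.0]]
force: [0.6, 0.3, -0.3]
opening: 0.444
grasp_force: 0.0
```

```bash
python3 - <<'E'
from h import *
from rig import viewer
import cv2
aim([[-.145,0,.022],[-.0815,0,.022]])
c=viewer.capture("wrist"); pickle.dump(c,open("w3.pkl","wb")); cv2.imwrite("pics/w3.png",c["color"][:,:,::-1])
E
```

```text
at fix [-143.5   -0.7] [0.4928 0.0547 0.1357] dr [-0.09  0.01 -0.26]
[0.494 0.056 0.022] [0.0015 0.0009 0.1137]
[ 0.491 -0.007  0.022] [-0.062   0.0012  0.1137]
```

View pics/w3.png

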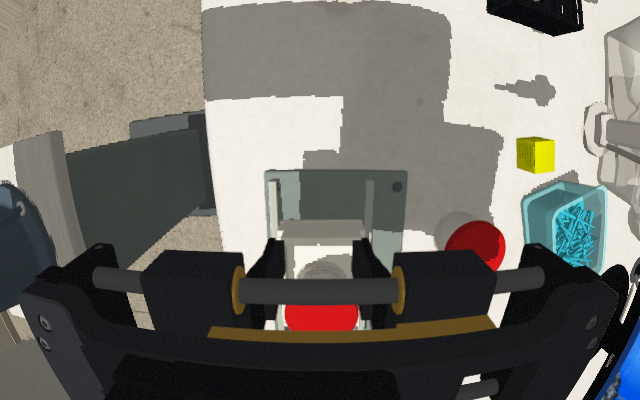

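```bash
python3 - <<'E'
from h import *
c=load("w3.pkl");p=np.load("fix.npy")
for q,z in(((285,221),.056),((367,221),.056),((326,221),.056),((326,237),.056),((265,170),.01),((407,172),.01)): print(q,(Finv(p,fray(c,q,z))*1e3).round(1))
E
```

```text
(285, 221) [-136.4  -29.1]
(367, 221) [-136.1   39.6]
(326, 221) [-136.4    5.2]
(326, 237) [-121.9    5.2]
(265, 170) [-171.4  -52. ]
(407, 172) [-169.5   85.1]
```

The two edges at rows 237 and 221 are the top and foot of the rear face, at x ≈ -122, so the measurement agrees. Now I descend and push.

Request:
servo_tool([
  {"offset": [0.002, 0.001, 0.03], "dr": [0, 0, 0]},
  {"offset": [0.002, 0.001, 0.06], "dr": [0, 0, 0]},
  {"offset": [0.002, 0.001, 0.09], "dr": [0, 0, 0]},
  {"offset": [0.002, 0.001, 0.105], "dr": [0, 0, 0]},
  {"offset": [0.002, 0.001, 0.112], "dr": [0, 0, 0]},
  {"offset": [0.002, 0.001, 0.112], "dr": [0, 0, 0]},
  {"offset": [0.002, 0.001, 0.112], "dr": [0, 0, 0]},
])

```text
time_s: 6.67
position: [0.4947, 0.0574, 0.0245]
tcp_rot: [[0.05, 0.999, 0.0], [0.999, -0.05, -0.0], [-0.0, 0.0, -1.0]]
force: [0.1, 0.4, 0.4]
opening: 0.454
grasp_force: 0.0
```

Request:
servo_tool([
  {"offset": [-0.005, 0, 0], "dr": [0, 0, 0]},
  {"offset": [-0.01, 0, 0], "dr": [0, 0, 0]},
  {"offset": [-0.013, 0, 0], "dr": [0, 0, 0]},
  {"offset": [-0.016, 0, 0], "dr": [0, 0, 0]},
  {"offset": [-0.019, 0, 0], "dr": [0, 0, 0]},
  {"offset": [-0.022, 0, 0], "dr": [0, 0, 0]},
  {"offset": [-0.025, 0, 0], "dr": [0, 0, 0]},
  {"offset": [-0.028, 0, 0], "dr": [0, 0, 0]},
  {"offset": [-0.031, 0, 0], "dr": [0, 0, 0]},
  {"offset": [-0.034, 0, 0], "dr": [0, 0, 0]},
  {"offset": [-0.037, 0, 0], "dr": [0, 0, 0]},
  {"offset": [-0.04, 0, 0], "dr": [0, 0, 0]},
  {"offset": [-0.043, 0, 0], "dr": [0, 0, 0]},
  {"offset": [-0.046, 0, 0], "dr": [0, 0, 0]},
  {"offset": [-0.049, 0, 0], "dr": [0, 0, 0]},
  {"offset": [-0.052, 0, 0], "dr": [0, 0, 0]},
  {"offset": [-0.054, 0, 0], "dr": [0, 0, 0]},
  {"offset": [-0.056, 0, 0], "dr": [0, 0, 0]},
  {"offset": [-0.056, 0, 0], "dr": [0, 0, 0]},
])

```text
time_s: 8.25
position: [0.4915, 0.0016, 0.0241]
tcp_rot: [[0.049, 0.999, -0.0], [0.999, -0.049, -0.0], [-0.0, -0.0, -1.0]]
force: [-0.9, 0.3, 1.3]
opening: 0.453
grasp_force: 0.7
```

```bash
python3 - <<'E'
from h import *
from rig import viewer
import cv2
aim([[-.0815,0,.022]])
c=viewer.capture("top"); pickle.dump(c,open("top1.pkl","wb")); im=c["color"][165:245,212:372,::-1]
cv2.imwrite("pics/top1.png",cv2.resize(im,None,fx=5,fy=5,interpolation=cv2.INTER_CUBIC))
E
```

```text
at fix [-90.3   0.5] [0.4915 0.0016 0.0241] dr [-0.02  0.02 -0.12]
[ 0.491 -0.007  0.022] [-0.0088 -0.0005  0.0021]
```

View pics/top1.png

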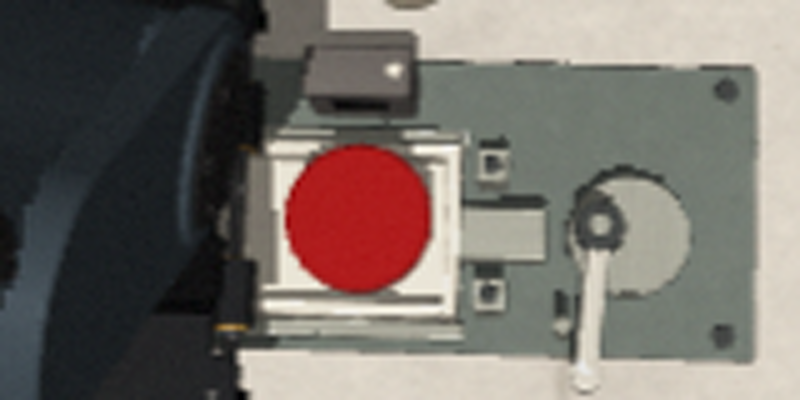

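The lid has moved from (265,214) to (359,220), with the lever still low. The gap to the stops is about 9–10 mm, so I'll push on slowly and watch the force.

Request:
servo_tool([
  {"offset": [-0.002, 0, 0], "dr": [0, 0, 0]},
  {"offset": [-0.004, 0, 0], "dr": [0, 0, 0]},
  {"offset": [-0.006, 0, 0], "dr": [0, 0, 0]},
  {"offset": [-0.007, 0, 0], "dr": [0, 0, 0]},
  {"offset": [-0.008, 0, 0], "dr": [0, 0, 0]},
  {"offset": [-0.009, 0, 0], "dr": [0, 0, 0]},
  {"offset": [-0.009, 0, 0], "dr": [0, 0, 0]},
  {"offset": [-0.009, 0, 0], "dr": [0, 0, 0]},
])

```text
time_s: 8.97
position: [0.4911, -0.0061, 0.0241]
tcp_rot: [[0.049, 0.999, -0.0], [0.999, -0.049, 0.001], [0.001, -0.0, -1.0]]
force: [0.7, 6.7, -0.8]
opening: 0.448
grasp_force: 3.3
```

Request:
servo_tool([
  {"offset": [-0.001, 0, 0], "dr": [0, 0, 0]},
  {"offset": [-0.001, 0, 0], "dr": [0, 0, 0]},
  {"offset": [-0.001, 0, 0], "dr": [0, 0, 0]},
])

```text
time_s: 9.22
position: [0.4911, -0.0061, 0.0241]
tcp_rot: [[0.049, 0.999, -0.0], [0.999, -0.049, 0.002], [0.002, -0.0, -1.0]]
force: [2.3, 10.7, 0.0]
opening: 0.448
grasp_force: 5.7
```

```bash
python3 - <<'E'
from h import *
aim([[-.0815,0,.022]])
E
```

```text
at fix [-82.6   0.4] [ 0.4911 -0.0061  0.0241] dr [-0.01 -0.11 -0.14]
[ 0.491 -0.007  0.022] [-0.0011 -0.0004  0.0021]
```

The position is stalled and the force is rising, so the carriage is against the stops. One more firm push, then I back off, lift clear and check.

Request:
servo_tool([
  {"offset": [-0.001, 0, 0], "dr": [0, 0, 0]},
  {"offset": [-0.002, 0, 0], "dr": [0, 0, 0]},
  {"offset": [-0.003, 0, 0], "dr": [0, 0, 0]},
  {"offset": [-0.003, 0, 0], "dr": [0, 0, 0]},
  {"offset": [-0.003, 0, 0], "dr": [0, 0, 0]},
])

```text
time_s: 9.63
position: [0.491, -0.0063, 0.0243]
tcp_rot: [[0.05, 0.999, 0.0], [0.999, -0.05, 0.005], [0.005, 0.0, -1.0]]
force: [4.7, 25.4, 1.8]
opening: 0.452
grasp_force: 12.9
```

Request:
servo_tool([
  {"offset": [0.004, 0, 0], "dr": [0, 0, 0]},
  {"offset": [0.02, 0, 0], "dr": [0, 0, 0]},
  {"offset": [0.035, 0, 0], "dr": [0, 0, 0]},
  {"offset": [0.035, 0, -0.03], "dr": [0, 0, 0]},
  {"offset": [0.035, 0, -0.07], "dr": [0, 0, 0]},
  {"offset": [0.05, 0, -0.11], "dr": [0, 0, 0]},
  {"offset": [0.09, 0, -0.11], "dr": [0, 0, 0]},
  {"offset": [0.13, 0, -0.11], "dr": [0, 0, 0]},
  {"offset": [0.13, 0, -0.11], "dr": [0, 0, 0]},
  {"offset": [0.13, 0, -0.11], "dr": [0, 0, 0]},
  {"offset": [0.13, 0, -0.11], "dr": [0, 0, 0]},
])

```text
time_s: 10.55
position: [0.4972, 0.1186, 0.1341]
tcp_rot: [[0.047, 0.999, -0.0], [0.999, -0.047, -0.001], [-0.001, -0.0, -1.0]]
force: [-0.2, -0.4, 0.6]
opening: 0.45
grasp_force: 0.0
```

```bash
python3 - <<'E'
from h import *
from rig import viewer
import cv2
c=viewer.capture("top"); pickle.dump(c,open("top2.pkl","wb")); im=c["color"][165:245,212:372,::-1]
cv2.imwrite("pics/top2.png",cv2.resize(im,None,fx=5,fy=5,interpolation=cv2.INTER_CUBIC))
p=np.load("fix.npy")
for n in("top0.pkl","top1.pkl","top2.pkl"):
    c=load(n); a=c["color"].astype(int)[165:245,255:310]; m=(a[...,0]>90)&(a[...,1]<60); m[:22]=0; v,u=np.nonzero(m)
    print(n,(Finv(p,ray(c,(u.mean()+255,v.mean()+165),.078))*1e3).round(1),m.sum())
E
```

```text
top0.pkl [-50.7  -0.4] 617
top1.pkl [-12.5  -1.3] 670
top2.pkl [-4.6 -1.3] 676
```

View pics/top2.png

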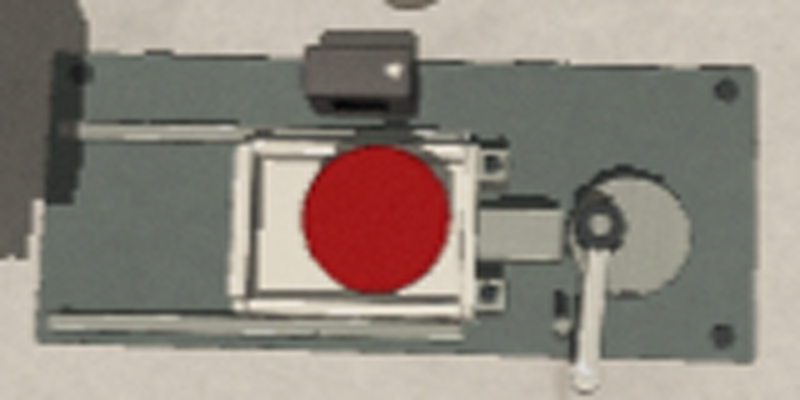

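The carriage front at x≈478 touches both stops. The lid reads -4.6 mm against the expected -5, the lever is low, and the robot is clear.

```bash
python3 -c "
from rig import ticket
print(ticket.hand_in())"
```

```text
the job is handed in; nothing more can be done
None
```

I turned the cam to its low point (about -0.10 rad), then pushed the carriage home against both end stops. The last check put it within about 0.5 mm of home with the robot clear, and I've handed in the job; no verdict was returned.

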